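# Fit the slotted trimming chuck on the banding wheel

## Task

Fit the slotted trimming chuck onto the banding wheel: line its slot up with the key on the wheel's post and lower it, still held, fully home onto the wheel's plate, then let go so that it stands there by itself. Leave the two other chucks standing where they are.

Things in the scene. Friction and masses are not known exactly. Their poses are not given: they have to be found in the camera images.
- slotted_chuck: The only slotted chuck: upright clay tube open at both ends, outside diameter 52, bore 40, height 75 mm, 0.15 kg, loose. One slot, 20 mm wide, cuts the wall over its whole height. Origin: on its axis, at its underside; z up, x out through the middle of the slot. Grip it from above across its outside, along its y axis (clear of the slot).
- wheel: Locked banding wheel (does not turn): aluminium plate, diameter 170 mm, top 90 mm above the table. On it a central steel post, diameter 31, 36 mm high, tapered top; an upright key, 8 mm thick, 28 high, juts from it to 33 mm off the axis. Origin: post's axis at table height; z up, x along the key. Seated: chuck's x along this x (about 10 degrees play), its origin 90 mm above this one.
- plain_chuck: A chuck like the slotted one (52 mm in diameter, 40 mm bore, 75 mm tall, same clay) but with no slot; it cannot go on the wheel and stays where it stands. Origin: on its axis at its underside.
- cone_chuck: A solid, slightly tapered chuck of the same clay, 66 mm in diameter at the foot, about 50 mm at the top, 95 mm tall; stays where it stands. Origin: on its axis at its underside.
Not all that is in view belongs to the job. What is shaped like the plain_chuck but blue, green or red is not meant.

How it is judged:
On the way:
1. the slotted chuck is lowered over the post, its underside within 10 mm of the plate, while still in the fingers (z of slotted_chuck in the frame of wheel between 0.08 and 0.1 m and horizontal distance between slotted_chuck and wheel below 0.012 m and contact force between slotted_chuck and the fingers above 0.3 N), for 0.05 s.
At the end, for the whole second after the job is handed in: Slotted chuck released, at rest, upright (5 degrees), its underside within 4 mm of the wheel's plate, axis within 12 mm of the post's, slot around the key (30 degrees). Plain and conical chucks upright (11 degrees), within 30 mm of where they started (z of slotted_chuck in the frame of wheel between 0.085 and 0.094 m and horizontal distance between slotted_chuck and wheel below 0.012 m and angle between the x axis of slotted_chuck and the x axis of wheel, either way round below 0.52 rad and angle between slotted_chuck's own z axis and vertical below 0.09 rad and linear speed of slotted_chuck below 0.02 m/s and distance of each of plain_chuck, cone_chuck from where it was at the start of the episode below 0.03 m and angle between each of plain_chuck, cone_chuck's own z axis and vertical below 0.2 rad); the robot touches nothing.
It fails at once if the plain or the conical chuck is moved more than 30 mm (distance of any of plain_chuck, cone_chuck from where it was at the start of the episode above 0.03 m).
It also fails if it takes over 35 s, if anything falls off the work surface, if the arm or the gripper's body presses on something with over 40 N, if the wrist force passes 120 N, or if a joint passes its speed limit or range.

## Robot

A 6-joint arm with a two-finger parallel gripper is mounted at the origin on the work surface. World frame = base frame: x ahead of the robot, y to its left, z up, the work surface at z = 0. Lengths are in m, angles in rad, forces in N, time in s.
With the tool pointing down it reaches from about 0.275 to 0.725 m from the base axis. Payload 15.9 kg.
Tool frame: the origin (TCP) lies at the very end of the fingers, on their centre line; the grasp point (between the pads) lies 19 mm behind it; y points along the fingers, z is the direction in which the jaws open and shut, and the axes are right-handed (so a half turn about y gives the same grasp; the last joint's range is limited). The gripper opens to 85 mm and grips with 20 to 120 N. Pads are 22 mm wide; open, the fingers measure 114 mm over their backs; the gripper's body (76 mm by 85 mm) begins 54 mm behind the grasp point. The pads swing forward as they close: fully open they stand 13 mm farther back than shut.
Start: joints at [-1.341, 0.213, -0.034, 1.323, 0, 1.571], TCP at [0.114, -0.487, 0.231] pointing down, gripper open.
Joint ranges: [-2.98, 2.98], [-0.74, 1.72], [-1.14, 1.35], [-2.1, 2.04], [-1.57, 1.44], [-3.14, 3.14]. Speed limits (rad/s): [1.89, 1.89, 2.39, 2.57, 3.14, 3.14].

## Interface

Orientations are given as a unit quaternion [w, x, y, z].
In Python, from plant import arm gives the robot as it stands. The module is installed in compiled form; this text tells all that it offers.
- The arm moves only by the tool drive_tool, never from a script. Its argument "commands" is text: rows parted by semicolons, each of 4 numbers parted by spaces: the shift along the tool's x, y, z in cm, then the turn about the tool's y in degrees. A call has 1 to 8 rows; each row is the pose to reach, as a shift and turn from the pose commanded when the call began, along the tool's axes at that moment; what a row does not reach only later rows make up. A row lasts 1/10 s, in which the tool goes at most 50 mm and 8.59 degrees, less where a joint would pass 70% of its speed; a pose out of reach is approached as far as the arm can. A call with a gripper value outside its range is refused whole. "hand" is the opening in per cent of the stroke, from 0 (shut) to 100 (fully open), set as the call begins (left out, the last holds). The fingers move at their own pace and stop on an object; "force" is the grip in N (left out, the last holds). Time passes only in rows, so rows that repeat a pose let the fingers close. It gives the time, the measured TCP pose, the force and the opening at its end, in the units of the state.
- arm.get_obs(): the state, without advancing time (a new reading comes with each control period).
- arm.grab_frame(name): name is "scene" or "top"; returns a dict with "pixels" (480x640x3 uint8, blue, green, red), "depth" (480x640 float32, m along the optical axis (not along the pixel's ray), 0 where there is no reading), "mtx" (3x3 intrinsics, pixels), "rvec" (rotation vector, rad) and "tvec" (3), from world to camera coordinates, as OpenCV has them. Camera axes: x right, y down, z forward; pixel columns grow to the right and rows downward; lengths in m; the calibration is good to about 2 mm. A picture is of the moment at which its call begins.
- arm.sign_off(): hands the job in, once; it reports no verdict.
Trained networks look in the newest picture that a camera, given by its name, has taken for a name from the list of things; names that differ only in an ending like _2 or _b are one class to them, and where a whole thing is asked for, a point or a joint stands for the part that bears it (a point fixed in the world has none). Each returns a list of dicts, best first, with "conf" (0 to 1); they miss things now and then, are a little off and sometimes report something else, mostly with a low value. They report only what shows in the picture. A call takes as long as a camera call. They do not tell look-alikes from the thing itself.
- arm.look_for(camera, thing): "position" ([column, row] in pixels, amid what is visible of it).
- arm.cut_out(camera, thing): "pixels" (480x640 bool, what is visible of it) and "position" ([column, row] in pixels, amid what is visible of it).
- arm.spot_point(camera, thing): "position" ([column, row] in pixels: a listed point, or the origin of a listed thing).
The state is a dict: "clock": time; "joint_pos": joint angles; "qvel": joint speeds; "joint_torque": joint torques, N m; "tool_pos": TCP position; "ee_rot": TCP orientation; "force": force on the tool from outside, world axes, zero at the start; "wrist_torque": the same for the moment, N m; "opening": finger opening in m.
Only numpy, scipy, OpenCV 4.12 (cv2) and the standard library are available. Lean on these libraries where they do the work, as an engineer would, in place of code of your own. Each camera call takes 0.05 s, during which the arm holds its last target. There are 200 camera calls.

## Working session

There is one attempt and no reset: what is moved stays moved. The work goes in short steps, Python scripts to look and compute and a tool call to move; the robot and the scene stay as the last step left them, time stands still between calls to the robot, and variables do not carry over. Pictures are saved under pics/ and viewed, about 8 in all and at most 12, crops included, and the job is handed in when it is done.

Besides the shell and the picture viewer there is one more tool, called after "Request:" as name(argument=value, ...) on one line, values as JSON. drive_tool: Moves the arm, as the interface text tells. Its arguments: {"type":"object","properties":{"commands":{"type":"string"},"hand":{"type":"number"},"force":{"type":"number"}},"required":["commands"]}

```bash
mkdir -p pics
cat > h.py <<'E'
import numpy as np, cv2
from plant import arm
def world(f,uv,z=None):
    """pixel->world; with plane z, or by depth"""
    R=cv2.Rodrigues(np.array(f['rvec'],float))[0];t=np.array(f['tvec'],float).ravel()
    uv=np.atleast_2d(np.array(uv,float))
    r=np.c_[uv,np.ones(len(uv))]@np.linalg.inv(f['mtx']).T
    C=-R.T@t; d=r@R
    if z is None:
        dep=f['depth'][uv[:,1].astype(int),uv[:,0].astype(int)]
        return C+d*dep[:,None]
    return C+d*((z-C[2])/d[:,2])[:,None]
E
python3 - <<'E'
from h import *
o=arm.get_obs()
for k in o: print(k,np.round(o[k],3))
for c in ('top','scene'):
    f=arm.grab_frame(c); cv2.imwrite(f'pics/{c}0.png',f['pixels'])
    R=cv2.Rodrigues(np.array(f['rvec']))[0]; print(c,'cam at',np.round(-R.T@np.ravel(f['tvec']),3),np.round(f['mtx'][0],1))
    for n in ('slotted_chuck','wheel','plain_chuck','cone_chuck'):
        for d in arm.cut_out(c,n)[:4]:
            vs,us=np.nonzero(d['pixels']); P=world(f,np.c_[us,vs]); P=P[f['depth'][vs,us]>0]
            print(c,n,round(d['conf'],2),np.round(d['position']),len(us),'med',np.round(np.median(P,0),3),'zmax',np.round(np.percentile(P[:,2],98),3))
        print('  sp',[(round(d['conf'],2),np.round(d['position'])) for d in arm.spot_point(c,n)[:4]])
E
```

```text
clock 0.0
joint_pos [-1.341  0.213 -0.035  1.323 -0.     1.571]
qvel [ 0.     0.    -0.001 -0.    -0.002  0.   ]
joint_torque [ 0.0000e+00 -6.8616e+01  4.8712e+01  1.7000e-02  0.0000e+00  0.0000e+00]
tool_pos [ 0.114 -0.487  0.231]
ee_rot [ 0.081 -0.081  0.703 -0.702]
force [ 0.883 -0.298 -0.009]
wrist_torque [-0.016  0.015 -0.03 ]
opening 0.085
top cam at [ 0.487 -0.028  0.747] [442.8   0.  325.2]
top slotted_chuck 0.76 [359. 316.] 544 med [ 0.467 -0.095  0.074] zmax 0.078
top slotted_chuck 0.67 [454. 264.] 1670 med [ 0.525 -0.248  0.094] zmax 0.097
  sp [(0.79, array([357., 302.]))]
top wheel 0.73 [202. 289.] 10458 med [0.498 0.131 0.091] zmax 0.124
  sp [(0.95, array([215., 288.]))]
top plain_chuck 0.95 [441. 199.] 1243 med [ 0.629 -0.237  0.055] zmax 0.077
top plain_chuck 0.9 [386. 167.] 1104 med [ 0.686 -0.155  0.055] zmax 0.077
top plain_chuck 0.88 [362. 210.] 951 med [ 0.606 -0.111  0.062] zmax 0.077
top plain_chuck 0.78 [439. 334.] 1122 med [ 0.423 -0.223  0.061] zmax 0.077
  sp [(0.95, array([430., 327.])), (0.91, array([356., 220.])), (0.83, array([431., 207.])), (0.76, arr
[... 169 characters left out ...]
.    0.  319.1]
scene slotted_chuck 0.69 [282. 208.] 1663 med [ 0.484 -0.097  0.05 ] zmax 0.076
  sp [(0.64, array([282., 228.]))]
scene wheel 0.81 [431. 214.] 9374 med [0.528 0.128 0.09 ] zmax 0.12
  sp [(0.72, array([426., 239.]))]
scene plain_chuck 0.94 [172. 285.] 2226 med [ 0.644 -0.233  0.053] zmax 0.076
scene plain_chuck 0.64 [267. 278.] 2031 med [ 0.625 -0.109  0.052] zmax 0.076
scene plain_chuck 0.57 [220. 320.] 2464 med [ 0.701 -0.153  0.053] zmax 0.076
  sp [(0.95, array([265., 292.])), (0.93, array([178., 304.])), (0.77, array([217., 203.])), (0.6, array([227., 338.]))]
scene cone_chuck 0.59 [171. 228.] 2396 med [ 0.546 -0.25   0.064] zmax 0.096
  sp [(0.67, array([179., 246.]))]
```

Run:
```python
import cv2,numpy as np
a=cv2.imread('pics/top0.png')
b=np.hstack([cv2.resize(a[270:360,310:410],(400,360),interpolation=3),cv2.resize(a[240:340,150:261],(400,360),interpolation=3)])
cv2.imwrite('pics/crop1.png',b)
```

```text
(no output)
```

View pics/top0.png

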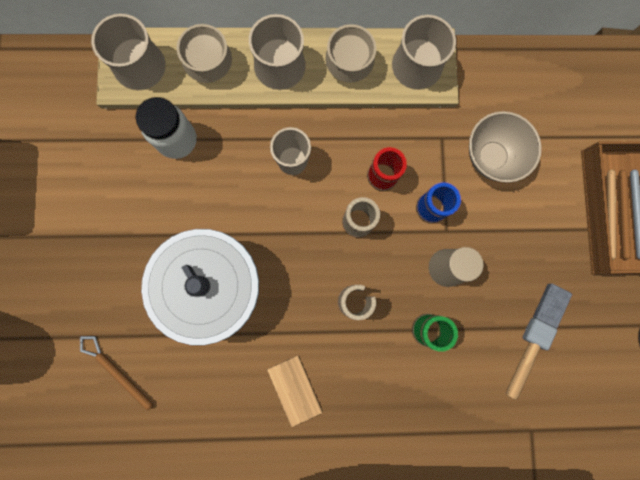

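View pics/crop1.png

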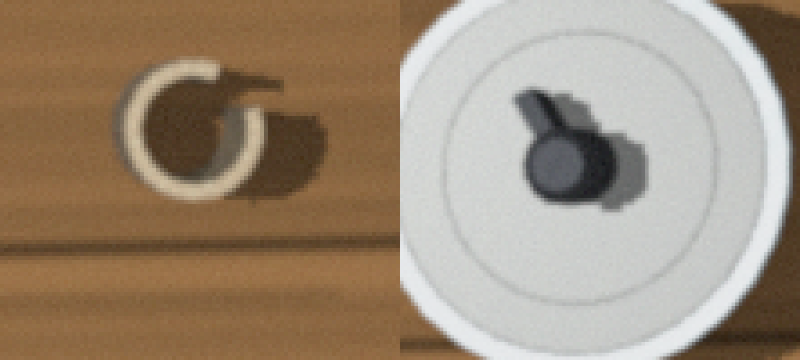

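View pics/scene0.png

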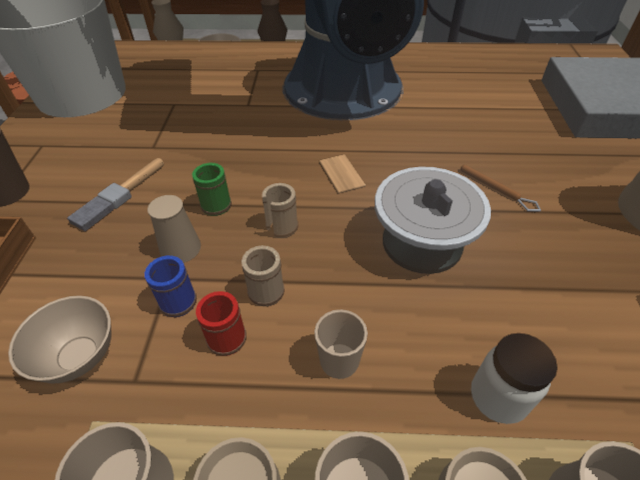

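The only slotted one is at top (359,303) / scene (282,208): a pale ring with a gap at its upper right, and no other tube has a gap. The plain chuck is the clay tube at top (362,217). The cone is at (455,264), and the red, blue and green tubes are decoys. The wheel is at (200,287), with its key pointing up and to the left. Next I'll measure the axes.

```bash
cat > m.py <<'E'
from h import *
from scipy.optimize import least_squares
def circ(P,r=None):
    c=P.mean(0)
    f=lambda q:np.hypot(P[:,0]-q[0],P[:,1]-q[1])-(q[2] if r is None else r)
    return least_squares(f,[*c,.03],loss='soft_l1',f_scale=.002).x
def ring(f,cx,z=.075,w=.045):
    """chuck top annulus near world xy cx, from depth: centre, gap yaw"""
    v,u=np.mgrid[0:480,0:640]; uv=np.c_[u.ravel(),v.ravel()]
    P=world(f,uv); ok=(f['depth'].ravel()>0)&(abs(P[:,2]-z)<.006)&(np.hypot(*(P[:,:2]-cx).T)<w)
    # brightness: pale clay
    Q=world(f,uv[ok],z)
    c=circ(Q[:,:2],.023)[:2]; d=Q[:,:2]-c; rr=np.hypot(*d.T); a=np.degrees(np.arctan2(d[:,1],d[:,0]))[(rr>.017)&(rr<.029)]
    s=np.sort(a); g=np.diff(np.r_[s,s[0]+360]); i=g.argmax()
    return c,P[ok,2].mean(),s[i]+g[i]/2,g[i],len(Q),rr.max()
E
python3 - <<'E'
from m import *
for c in ('top','scene'):
    f=arm.grab_frame(c)
    print(c,'ring',ring(f,np.array([.487-.03,-.095])),ring(f,np.array([.485,-.095])))
    v,u=np.mgrid[0:480,0:640]; uv=np.c_[u.ravel(),v.ravel()]; P=world(f,uv); ok=f['depth'].ravel()>0
    near=np.hypot(*(P[:,:2]-[.49,.13]).T)<.11
    pl=ok&near&(abs(P[:,2]-.09)<.006)
    m=pl.reshape(480,640).astype(np.uint8); 
    k=max(cv2.findContours(m,0,cv2.CHAIN_APPROX_NONE)[0],key=cv2.contourArea)[:,0]
    print('plate',circ(world(f,k,.09)[:,:2]),np.median(P[pl,2]))
    Pn=P[ok&near]; top=Pn[Pn[:,2]>.1215]; key=Pn[(Pn[:,2]>.110)&(Pn[:,2]<.1215)]
    print('post',top.mean(0),len(top),'zmax',Pn[:,2].max())
    cc=circ(world(f,k,.09)[:,:2])[:2]; d=key[:,:2]-cc; far=np.hypot(*d.T)>.018
    print('key',far.sum(),np.degrees(np.arctan2(*d[far].mean(0)[::-1])),key[far].mean(0),np.hypot(*d.T).max())
E
```

```text
top ring (array([ 0.47212603, -0.09942951]), np.float64(0.07524780911944377), np.float64(-47.701695045127835), np.float64(46.57017811721324), 364, np.float64(0.026326408562316956)) (array([ 0.47212603, -0.09942951]), np.float64(0.07524780911944377), np.float64(-47.701695045127835), np.float64(46.57017811721324), 364, np.float64(0.026326408562316956))
plate [0.5000636  0.13316011 0.08392059] 0.0909262110018923
post [0.50004321 0.13268205 0.12556344] 273 zmax 0.1295069272046434
key 78 30.173767292742582 [0.52202911 0.14593088 0.11766753] 0.03316748972619259
scene ring (array([ 0.477343 , -0.0986656]), np.float64(0.07361313517601467), np.float64(-44.44525535929102), np.float64(34.59509591091893), 361, np.float64(0.029823453177893595)) (array([ 0.47737265, -0.09867027]), np.float64(0.07360059748673564), np.float64(-44.486812797205104), np.float64(34.62978258035515), 362, np.float64(0.030606456612164587))
plate [0.50582012 0.13304354 0.08497886] 0.0902596243806317
post [0.50549553 0.13315514 0.12495118] 170 zmax 0.1279561889130988
key 81 32.54148082705914 [0.52727554 0.14673399 0.11583966] 0.03183072418880693
```

```bash
cat >> m.py <<'E'
from scipy.spatial.transform import Rotation as Ro
def tool():
    o=arm.get_obs(); w,x,y,z=o['ee_rot']; return np.array(o['tool_pos']),Ro.from_quat([x,y,z,w]).as_matrix(),o
def plan(xyz,yaw):
    p,R,o=tool(); y=np.degrees(np.arctan2(R[1,2],R[0,2]))
    t=-((yaw-y+90)%180-90)
    print('t',o['clock'],'p',np.round(p,4),'zyaw',round(y,1),'shift cm',np.round(100*R.T@(np.array(xyz)-p),2),'turn',round(t,1),'(or +-180) q6',np.round(o['joint_pos'],2),'F',np.round(o['force'],1),'open',round(o['opening'],4))
E
python3 -c "
from m import *
p,R,o=tool();print(R.round(3))
plan([.4745,-.099,.15],43)"
```

```text
[[-0.974 -0.     0.228]
 [-0.228 -0.    -0.974]
 [ 0.    -1.     0.   ]]
t 1.0 p [ 0.1139 -0.4868  0.2313] zyaw -76.8 shift cm [-43.95   8.13 -29.55] turn 60.2 (or +-180) q6 [-1.34  0.21 -0.03  1.32 -0.    1.57] F [-0.1  0.2 -0.3] open 0.0852
```

Request:
drive_tool(commands="-4.5 0.8 -3 8; -9 1.6 -6 16", hand=100, force=40)

```text
clock: 1.2
tool_pos: [0.1783, -0.4182, 0.2171]
ee_rot: [-0.016, 0.016, 0.707, -0.707]
force: [2.2, -0.9, -0.1]
opening: 0.0856
```

```bash
python3 -c "
from m import *
plan([.4745,-.099,.15],43)"
```

```text
t 1.2 p [ 0.1783 -0.4182  0.2171] zyaw -92.6 shift cm [-28.15   6.72 -33.23] turn 44.4 (or +-180) q6 [-1.17  0.12 -0.18  1.27  0.    2.02] F [ 2.2 -0.9 -0.1] open 0.0856
```

Request:
drive_tool(commands="-3 0.5 -3.5 -8; -6 1 -7 -16; -9 1.5 -10.5 -24; -12 2 -14 -32; -15 2.5 -17.5 -40; -18 3 -21 -48; -21 3.5 -24.5 -56; -24 4 -28 -64")

```text
clock: 2.0
tool_pos: [0.4295, -0.1463, 0.1775]
ee_rot: [-0.365, 0.365, -0.605, 0.606]
force: [0.0, -0.7, -0.2]
opening: 0.0855
```

```bash
python3 -c "
from m import *
plan([.4745,-.099,.15],43)"
```

```text
t 2.0 p [ 0.4295 -0.1463  0.1775] zyaw -27.8 shift cm [-6.28  2.75  1.77] turn -70.8 (or +-180) q6 [-0.33  0.14 -0.26  1.17 -0.    1.73] F [ 0.  -0.7 -0.2] open 0.0855
```

Request:
drive_tool(commands="-1 0.5 0.3 -8; -2 1 0.6 -16; -3 1.5 0.9 -24; -4 2 1.2 -32; -5 2.5 1.5 -40; -6.3 2.7 1.8 -48; -6.3 2.7 1.8 -56; -6.3 2.7 1.8 -64")

```text
clock: 2.8
tool_pos: [0.4742, -0.1007, 0.1504]
ee_rot: [-0.631, 0.631, -0.32, 0.32]
force: [0.1, 0.7, -0.7]
opening: 0.0853
```

Request:
drive_tool(commands="0 0 0 -7; 0 0 0 -7")

```text
clock: 3.0
tool_pos: [0.4741, -0.1009, 0.1505]
ee_rot: [-0.648, 0.648, -0.282, 0.282]
force: [-0.6, 0.5, -0.1]
opening: 0.0853
```

Run:
```python
from m import *
plan([.4745,-.099,.04],43)
ims=[]
for c in ('top','scene'):
    f=arm.grab_frame(c);R=f['pixels'].copy()
    p,_,_=tool(); uv=cv2.projectPoints(p.reshape(1,3),f['rvec'],f['tvec'],f['mtx'],None)[0].ravel(); print(c,uv)
    cv2.drawMarker(R,tuple(int(round(x)) for x in uv),(255,0,255),0,6)
    u,v=map(int,uv); ims.append(cv2.resize(R[v-70:v+90,u-80:u+80],(400,400),interpolation=3))
cv2.imwrite('pics/pre.png',np.hstack(ims))
```

```text
t 3.0 p [ 0.4741 -0.1009  0.1505] zyaw 43.0 shift cm [-0.11 11.05  0.16] turn -0.0 (or +-180) q6 [-0.21  0.21 -0.24  1.12 -0.    0.61] F [-0.6  0.5 -0.1] open 0.0853
top [365.12534995 301.81539061]
scene [273.42466477 153.95159961]
```

View pics/pre.png

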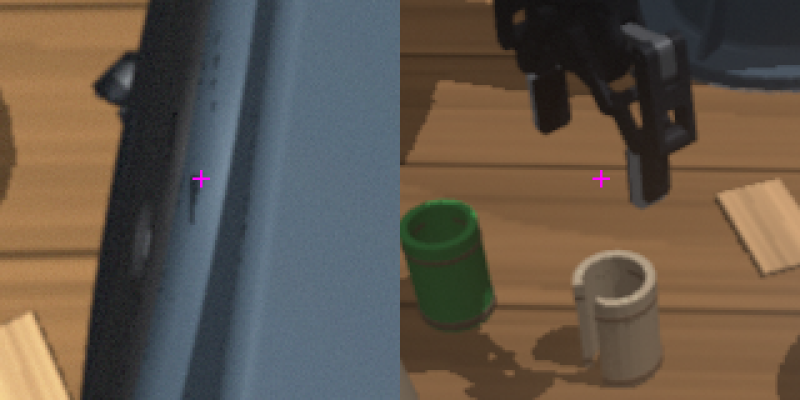

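Request:
drive_tool(commands="-0.1 3 0.1 0; -0.1 6 0.1 0; -0.1 9 0.1 0; -0.1 11 0.1 0; -0.1 11 0.1 0")

```text
clock: 3.6
tool_pos: [0.4723, -0.0992, 0.0384]
ee_rot: [-0.647, 0.648, -0.285, 0.282]
force: [-0.4, -0.5, 0.8]
opening: 0.0855
```

Request:
drive_tool(commands="0 0 0 0; 0 0 0 0; 0 0 0 0; 0 0 0 0; 0 0 0 0; 0 0 0 0; 0 0 0 0", hand=0, force=40)

```text
clock: 4.3
tool_pos: [0.4751, -0.0998, 0.0421]
ee_rot: [0.648, -0.648, 0.282, -0.284]
force: [-2.3, 0.1, 10.3]
opening: 0.0514
```

Request:
drive_tool(commands="0 -2 0 0; 0 -5 0 0; 0 -8 0 0; 0 -11 0 0; 0 -14 0 0; 0 -16 0 0; 0 -16 0 0")

```text
clock: 5.0
tool_pos: [0.4757, -0.0999, 0.2039]
ee_rot: [0.648, -0.648, 0.281, -0.285]
force: [0.4, 0.0, -3.0]
opening: 0.0516
```

Run:
```python
from m import *
plan([.50,.133,.20],120.5)
f=arm.grab_frame('scene'); cv2.imwrite('pics/lift.png',f['pixels'][20:320,120:520])
for d in arm.cut_out('scene','slotted_chuck')[:2]: print(d['conf'],d['position'])
```

```text
t 5.0 p [ 0.4757 -0.0999  0.2039] zyaw 42.8 shift cm [-15.43   0.37  17.61] turn -77.7 (or +-180) q6 [-0.21  0.19 -0.14  1.24  0.    0.62] F [ 0.4  0.  -3. ] open 0.0516
0.71 [268.4, 136.0]
0.7 [430.9, 213.0]
```

View pics/lift.png

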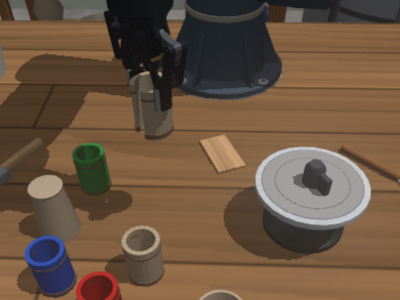

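Request:
drive_tool(commands="-2 0 2.2 -8; -4 0 4.4 -16; -6 0 6.6 -24; -8 0 8.8 -32; -10 0 11 -40; -12 0 13.2 -48; -14 0 15.4 -56; -15.3 0 17.8 -64")

```text
clock: 5.9
tool_pos: [0.4996, 0.135, 0.1993]
ee_rot: [-0.699, 0.699, 0.105, -0.106]
force: [0.9, -0.0, -1.5]
opening: 0.0512
```

Request:
drive_tool(commands="0 0 0 -8; 0 0 0 -14; 0 0 0 -14")

```text
clock: 6.2
tool_pos: [0.5, 0.1337, 0.1992]
ee_rot: [-0.681, 0.681, 0.188, -0.189]
force: [0.3, -0.5, -3.0]
opening: 0.051
```

```bash
cat > see.py <<'E'
from m import *
import sys
plan([.5025,.133,.20],120.5)
f=arm.grab_frame('scene'); 
p,_,_=tool()
v,u=np.mgrid[0:480,0:640]; P=world(f,np.c_[u.ravel(),v.ravel()]); ok=f['depth'].ravel()>0
lo=p[2]-.04; px=f['pixels'].reshape(-1,3).astype(int)
m=ok&(np.hypot(*(P[:,:2]-[.506,.133]).T)<.05)&(P[:,2]>max(lo,.095))&(P[:,2]<p[2]+.03)&(px.max(1)>85)&(px[:,2]>px[:,0]+8)
Q=P[m]; print('chuck pts',m.sum(),'circle',circ(Q[:,:2],.026)[:2].round(4),'z',Q[:,2].min().round(4),Q[:,2].max().round(4))
for d in arm.cut_out('scene','slotted_chuck')[:2]: print(d['conf'],d['position'],d['pixels'].sum())
im=f['pixels'].copy(); cv2.imwrite(sys.argv[1],cv2.resize(im[80:280,320:540],(770,700)[:2] if 0 else (660,600),interpolation=3))
im.reshape(-1,3)[m]=(0,0,255); cv2.imwrite('pics/dbg.png',im)
E
python3 see.py pics/above.png
```

```text
t 6.2 p [0.5    0.1337 0.1992] zyaw 121.0 shift cm [ 0.18 -0.08 -0.19] turn 0.5 (or +-180) q6 [ 0.26  0.26 -0.06  1.26 -0.   -0.28] F [ 0.3 -0.5 -3. ] open 0.051
chuck pts 246 circle [0.5007 0.1334] z 0.1642 0.2287
0.81 [452.6, 146.9] 2113
```

View pics/above.png

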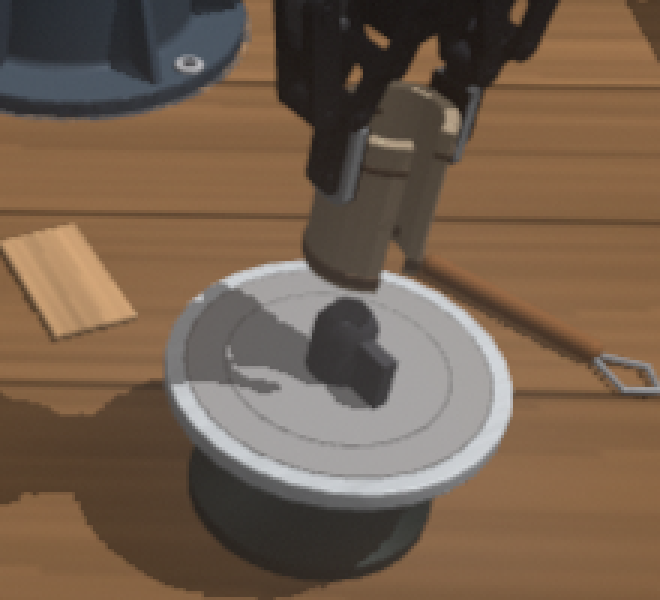

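The chuck is held upright above the wheel. Its slot faces the right of the crop (about 405,275) and the key points to the lower right (385,380). Before lowering I'll check its position and slot yaw from depth.

```bash
cat > fit.py <<'E'
from m import *
from scipy.optimize import least_squares
def fit(f,mask,z0,tilt=True,guess=(.504,.133)):
    """outer-wall fit: axis xy at z0, tilt; returns residual angles too"""
    m=cv2.erode(mask.astype(np.uint8),np.ones((3,3)))>0
    v,u=np.nonzero(m&(f['depth']>0)); P=world(f,np.c_[u,v])
    P=P[(P[:,2]>z0-.01)&(P[:,2]<z0+.1)&(np.hypot(P[:,0]-guess[0],P[:,1]-guess[1])<.05)]
    def r(q):
        d=P[:,:2]-q[:2]-np.outer(P[:,2]-z0-.035,q[2:4]); rr=np.hypot(*d.T)
        return np.where(abs(rr-.026)<abs(rr-.020),rr-.026,rr-.020)
    s=least_squares(r,[*guess,0,0],loss='soft_l1',f_scale=.001); q=s.x
    d=P[:,:2]-q[:2]-np.outer(P[:,2]-z0-.035,q[2:4]); rr=np.hypot(*d.T); a=np.degrees(np.arctan2(d[:,1],d[:,0]))
    return q,np.sqrt(np.mean(r(q)**2)),P,rr,a
E
python3 - <<'E'
from fit import *
f=arm.grab_frame('scene'); d=arm.cut_out('scene','slotted_chuck')[0]
p,_,_=tool()
q,e,P,rr,a=fit(f,d['pixels'],p[2]-.042)
print('axis',q[:2].round(4),'tilt deg',np.degrees(q[2:]).round(1),'rms',e,len(P),'z',P[:,2].min(),P[:,2].max())
o=rr>.0235
print('outer',[(k,int(((a>=k)&(a<k+10)&o).sum())) for k in range(-180,180,10) if ((a>=k)&(a<k+10)&o).sum()])
print('inner',[(k,int(((a>=k)&(a<k+10)&~o).sum())) for k in range(-180,180,10) if ((a>=k)&(a<k+10)&~o).sum()])
# overlay of model, yaw 31, at 3 centres
im=f['pixels'].copy(); zb=p[2]-.042
def draw(yaw,c,col):
    t=np.radians(yaw)+np.linspace(np.arcsin(.01/.026),2*np.pi-np.arcsin(.01/.026),60)
    for z in (zb,zb+.075):
        X=np.c_[c[0]+.026*np.cos(t),c[1]+.026*np.sin(t),0*t+z]
        uv=cv2.projectPoints(X,f['rvec'],f['tvec'],f['mtx'],None)[0].reshape(-1,2)
        cv2.polylines(big,[((uv-[400,80])*6).astype(np.int32)],False,col,1)
big=cv2.resize(im[80:180,400:500],(600,600),interpolation=3)
draw(31,q[:2],(0,0,255)); 
cv2.imwrite('pics/ov.png',big)
E
```

```text
axis [0.5009 0.133 ] tilt deg [-0.1  0.5] rms 0.0010656567955188907 1826 z 0.15820228167376538 0.2340519287713117
outer [(-100, 3), (-90, 13), (-80, 34), (-70, 51), (-60, 60), (-50, 72), (-40, 101), (-30, 183), (-20, 181), (-10, 181), (0, 85), (40, 1), (50, 93), (60, 1), (70, 2), (90, 1), (100, 1)]
inner [(-180, 16), (-40, 2), (-30, 3), (-20, 4), (-10, 8), (0, 5), (40, 6), (50, 123), (60, 6), (70, 6), (80, 13), (90, 53), (100, 81), (110, 93), (120, 99), (130, 57), (140, 45), (150, 52), (160, 50), (170, 41)]
```

View pics/ov.png

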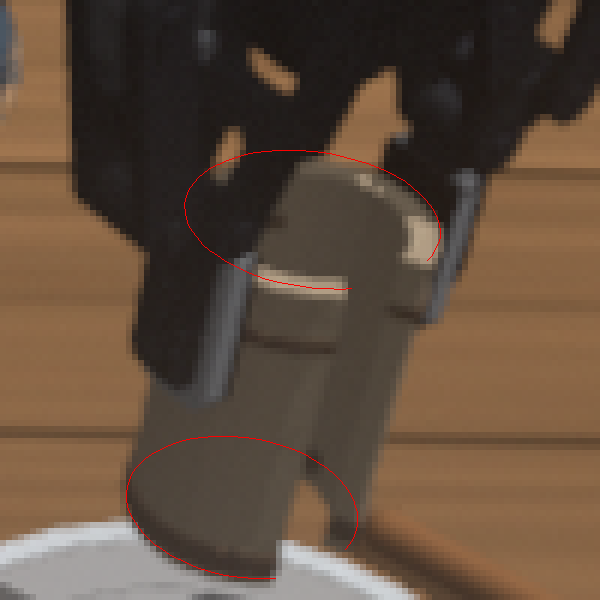

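The slot gap is centred near 30°, which matches the key at 31°. In the scene camera the axis is about 4.5 mm short in x, so I'll correct that, lower a bit and refit.

```bash
python3 -c "
from m import *
p,_,_=tool(); plan([p[0]+.004,p[1],.178],120.8)"
```

```text
t 6.4 p [0.5004 0.1334 0.2001] zyaw 120.7 shift cm [ 0.35  2.21 -0.2 ] turn -0.1 (or +-180) q6 [ 0.26  0.26 -0.06  1.26  0.   -0.27] F [-0.2  0.4 -1.8] open 0.0515
```

Request:
drive_tool(commands="0.35 0.7 -0.2 0; 0.35 1.5 -0.2 0; 0.35 2.2 -0.2 0; 0.35 2.2 -0.2 0")

```text
clock: 6.8
tool_pos: [0.5039, 0.1335, 0.1771]
ee_rot: [0.682, -0.682, -0.187, 0.189]
force: [-0.0, -0.3, -2.4]
opening: 0.0509
```

Run:
```python
from fit import *
for i in range(2):
    f=arm.grab_frame('scene'); d=arm.cut_out('scene','slotted_chuck')[0]
    p,_,_=tool()
    q,e,P,rr,a=fit(f,d['pixels'],p[2]-.042)
    print(d['conf'],'axis',q[:2].round(4),'tilt deg',np.degrees(q[2:]).round(1),'rms',e,len(P),'zmin',P[:,2].min())
    P=world(f,np.argwhere(f['depth']>0)[:,::-1]); near=np.hypot(*(P[:,:2]-[.506,.133]).T)<.1
    pl=near&(abs(P[:,2]-.09)<.006)
    plan([p[0],p[1],.135],120.8)
big=cv2.resize(f['pixels'][130:270,360:500],(600,600),interpolation=3); cv2.imwrite('pics/a2.png',big)
```

```text
0.77 axis [0.5047 0.1332] tilt deg [-0.   0.5] rms 0.0010526333857072535 1686 zmin 0.13502687572004973
t 6.9 p [0.5044 0.1337 0.1783] zyaw 120.8 shift cm [ 0.    4.33 -0.  ] turn 0.0 (or +-180) q6 [ 0.26  0.27 -0.09  1.21  0.   -0.28] F [-0.4  0.7 -1.5] open 0.0513
0.85 axis [0.5052 0.1333] tilt deg [-0.3  0.3] rms 0.0010495204668892972 1662 zmin 0.13497832617513272
t 7.0 p [0.5048 0.1338 0.1788] zyaw 120.8 shift cm [-0.    4.38  0.  ] turn 0.0 (or +-180) q6 [ 0.26  0.27 -0.09  1.21  0.   -0.28] F [ 0.6 -0.3 -2.4] open 0.0514
```

View pics/a2.png

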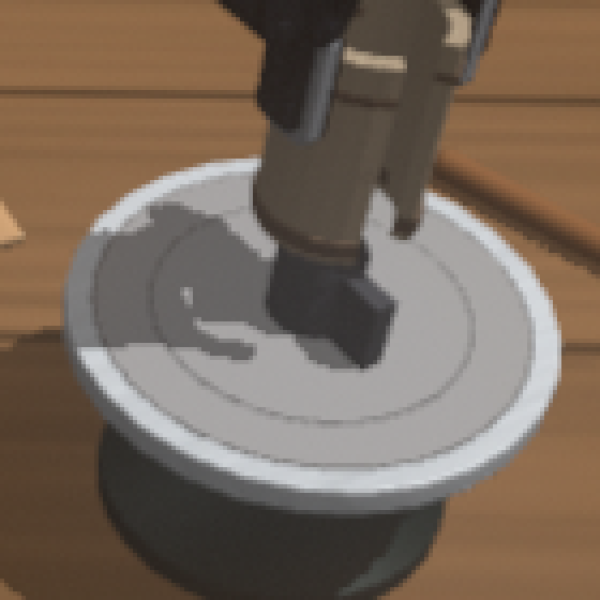

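The chuck is centred on the post and its slot faces the key (370,300). I'll lower it in steps and watch the force.

Request:
drive_tool(commands="0 0.7 0 0; 0 1.4 0 0; 0 2 0 0; 0 2 0 0")

```text
clock: 7.4
tool_pos: [0.5041, 0.1336, 0.1574]
ee_rot: [-0.682, 0.682, 0.187, -0.189]
force: [0.8, -0.7, -2.8]
opening: 0.051
```

Request:
drive_tool(commands="0 0.6 0 0; 0 1.2 0 0; 0 1.8 0 0; 0 2 0 0; 0 2 0 0")

```text
clock: 7.9
tool_pos: [0.5045, 0.1337, 0.1382]
ee_rot: [0.682, -0.682, -0.188, 0.188]
force: [-0.3, -1.3, -1.7]
opening: 0.0509
```

Nothing has resisted so far. The underside should be about 6 mm above the plate, so I'll go down to contact.

Request:
drive_tool(commands="0 0.2 0 0; 0 0.4 0 0; 0 0.4 0 0")

```text
clock: 8.2
tool_pos: [0.5046, 0.1337, 0.1343]
ee_rot: [0.682, -0.682, -0.188, 0.188]
force: [-0.3, -0.2, -2.7]
opening: 0.0508
```

Request:
drive_tool(commands="0 0.1 0 0; 0 0.2 0 0; 0 0.2 0 0")

```text
clock: 8.5
tool_pos: [0.5046, 0.1337, 0.1324]
ee_rot: [-0.682, 0.682, 0.188, -0.188]
force: [-0.6, -0.0, -1.6]
opening: 0.0514
```

Request:
drive_tool(commands="0 0.1 0 0; 0 0.2 0 0; 0 0.2 0 0")

```text
clock: 8.8
tool_pos: [0.505, 0.1338, 0.132]
ee_rot: [0.682, -0.682, -0.189, 0.187]
force: [-7.4, -2.6, 23.0]
opening: 0.0514
```

Run:
```python
from fit import *
f=arm.grab_frame('scene'); d=arm.cut_out('scene','slotted_chuck')[0]
p,_,o=tool()
q,e,P,rr,a=fit(f,d['pixels'],p[2]-.042)
print(d['conf'],'axis',q[:2].round(4),'tilt',np.degrees(q[2:]).round(1),'rms',e,len(P),'z',np.percentile(P[:,2],[0,1,99,100]).round(4),o['force'])
cv2.imwrite('pics/a3.png',cv2.resize(f['pixels'][130:270,360:500],(600,600),interpolation=3))
```

```text
0.89 axis [0.5055 0.1334] tilt [0.3 1. ] rms 0.001213078135787283 1386 z [0.0938 0.0956 0.1656 0.1665] [-8.34655072 -1.87710826 22.33039944]
```

View pics/a3.png

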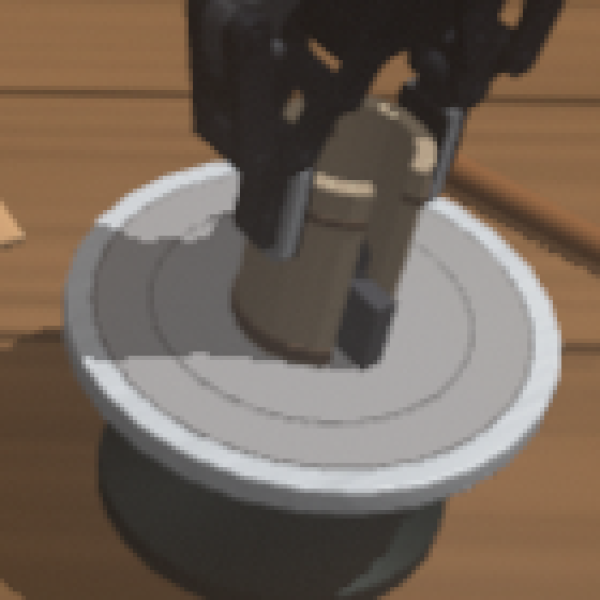

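The chuck is home: its rim is at 0.166 m, the key sits in the slot (365,320), and the contact force is 23 N. I'll ease off 1 mm, open, and retreat straight up.

Request:
drive_tool(commands="0 -0.1 0 0; 0 -0.1 0 0")

```text
clock: 9.1
tool_pos: [0.5049, 0.1338, 0.1321]
ee_rot: [-0.682, 0.682, 0.188, -0.188]
force: [-1.9, -0.6, 10.3]
opening: 0.0512
```

Request:
drive_tool(commands="0 0 0 0; 0 0 0 0; 0 0 0 0; 0 0 0 0; 0 0 0 0; 0 0 0 0; 0 0 0 0", hand=100)

```text
clock: 9.8
tool_pos: [0.5047, 0.1337, 0.1315]
ee_rot: [0.682, -0.682, -0.188, 0.188]
force: [-0.0, -0.2, 0.3]
opening: 0.0851
```

Request:
drive_tool(commands="0 -2 0 0; 0 -4 0 0; 0 -7 0 0; 0 -10 0 0; 0 -13 0 0; 0 -13 0 0")

```text
clock: 10.4
tool_pos: [0.506, 0.1341, 0.2652]
ee_rot: [-0.682, 0.682, 0.19, -0.186]
force: [-0.9, -0.8, -0.8]
opening: 0.0855
```

Run:
```python
from fit import *
f=arm.grab_frame('scene'); d=arm.cut_out('scene','slotted_chuck')[0]
p,_,o=tool()
q,e,P,rr,a=fit(f,d['pixels'],.09)
print(d['conf'],'axis',q[:2].round(4),'tilt',np.degrees(q[2:]).round(1),'rms',e,len(P),'z',np.percentile(P[:,2],[0,1,99,100]).round(4),o['force'],p,o['opening'])
print('ring',ring(f,np.array([.505,.133]),.165))
for n in ('plain_chuck','cone_chuck'): print(n,[(round(x['conf'],2),np.round(x['position'])) for x in arm.look_for('scene',n)])
cv2.imwrite('pics/end.png',f['pixels'])
```

```text
0.72 axis [0.5058 0.1334] tilt [-0.5 -0. ] rms 0.00101896749062738 1767 z [0.094  0.0971 0.1658 0.1667] [ 0.04496765  0.4719278  -0.42892343] [0.50495918 0.13382652 0.26168303] 0.085346520200264
ring (array([0.50923814, 0.13221653]), np.float64(0.16353957764197993), np.float64(29.549138908339643), np.float64(35.79702564965214), 479, np.float64(0.030326954757156584))
plain_chuck [(0.78, array([213., 189.])), (0.75, array([172., 285.])), (0.73, array([220., 322.])), (0.59, array([262., 275.]))]
cone_chuck [(0.69, array([173., 228.]))]
```

View pics/end.png

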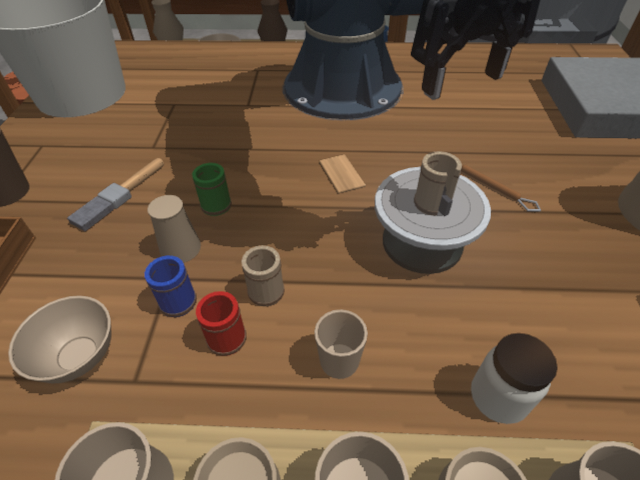

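The chuck stands on the wheel at (438,182) with the key in its slot. The gripper is clear, and the plain chuck (263,275) and cone (172,228) are where they started.

```bash
python3 -c "
from plant import arm
print(arm.sign_off())"
```

```text
the job is handed in; nothing more can be done
None
```

The slotted chuck is on the wheel and standing by itself, and I handed the job in at about 10.5 s. No verdict was reported.

**What I did:** I gripped the slotted chuck across its y axis and turned it about 78° so its slot faced the key. After correcting about 4 mm in x above the post, I lowered it while held until it met the plate at about 23 N. Then I let go and retreated straight up.

**Last checks, all in the scene camera:**
- **Position:** the chuck's axis is at (0.506, 0.133), within about 1 mm of the wheel's axis as that camera sees it.
- **Seating:** its rim is at about 0.166 m, against 0.165 m when fully home, and the tilt is about 0.5°.
- **Slot:** it faces about 30°, against the key at 30–32°.
- **Others:** the plain and cone chucks show no visible movement, and the gripper is open and touching nothing.

**What disagreed:**
- **Cameras:** the top and scene cameras differed by about 5 mm in x. I relied on positions relative to the wheel in one camera.
- **Rim-ring fit:** a cruder fit of the rim alone at the end gave an axis about 3 mm off, still inside the 12 mm limit. I trusted the fit to the chuck's wall instead.

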